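Snap the hairpin clip onto the sprung brake-lever pin

ROBOT

A 6-joint arm with a two-finger parallel gripper is mounted at the origin on the work surface. World frame = base frame: x ahead of the robot, y to its left, z up, the work surface at z = 0. Lengths are in m, angles in rad, forces in N, time in s.
With the tool pointing down it reaches from about 0.35 to 0.875 m from the base axis. Payload 15.5 kg.
Tool frame: the origin (TCP) lies between the finger pads; the fingertips stand 22 mm ahead of it and the grasp point (between the pads) lies 3 mm ahead of it; x points along the fingers, y is the direction in which the jaws open and shut, and the axes are right-handed (so a half turn about x gives the same grasp; the last joint's range is limited). The gripper opens to 85 mm and grips with 20 to 120 N. Pads are 22 mm wide; open, the fingers measure 114 mm over their backs; the gripper's body (76 mm by 85 mm) begins 54 mm behind the grasp point. The pads swing forward as they close: fully open they stand 13 mm farther back than shut.
Start: joints at [1.208, 0.494, 1.345, -0, 1.302, -0.096], TCP at [0.165, 0.603, 0.253] pointing down, gripper open.
Joint ranges: [-2.91, 2.91], [-0.82, 2.16], [0.22, 2.67], [-1.22, 4.37], [0.12, 2.79], [-3.08, 3.08]. Speed limits (rad/s): [1.89, 1.89, 2.57, 3.01, 3.01, 3.01].

INTERFACE

Orientations are given as a unit quaternion [x, y, z, w].
In Python, from plant import * gives the robot as it stands.
- The arm moves only by the tool send_rows, never from a script. Its argument "targets" is a list of rows, each an object with "slide": the shift along the world's x, y, z in mm, a list of three; "rot": the turn, a rotation vector about the world's x, y, z in rad, a list of three. A call has 1 to 12 rows; each row is the pose to reach, as a shift and turn from the pose commanded when the call began; what a row does not reach only later rows make up. A row lasts 1/10 s, in which the tool goes at most 50 mm and 8.59 degrees, less where a joint would pass 70% of its speed; a pose out of reach is approached as far as the arm can. A call with a gripper value outside its range is refused whole. "claw" is the closure, from 0 (fully open) to 1 (shut), set as the call begins (left out, the last holds). The fingers move at their own pace and stop on an object; "newtons" is the grip in N (left out, the last holds). Time passes only in rows, so rows that repeat a pose let the fingers close. It gives the time, the measured TCP pose, the force and the opening at its end, in the units of the state.
- state(): the state, without advancing time (a new reading comes with each control period).
- capture(name): name is "side" or "top"; returns a dict with "frame" (400x640x3 uint8, red, green, blue), "vfov" (degrees; the focal length in pixels is half the picture's height over the tangent of half this angle, whatever the lens; pixels are square), "cx", "cy" (the principal point, pixels), "distortion" ([k1, k2, p1, p2, k3] as OpenCV has them; the pictures are not rectified), "cam_to_world" (4x4, takes a point from camera to world coordinates). Camera axes: x right, y up, looking along -z (the intrinsics and any distortion apply to the point x, -y, -z); pixel columns grow to the right and rows downward; lengths in m; the calibration is good to about 2 mm. A picture is of the moment at which its call begins. There is no depth.
- close_job(): hands the job in, once; it reports no verdict.
The state is a dict: "clock": time; "q": joint angles; "joint_velocities": joint speeds; "tau": joint torques, N m; "eef_pos": TCP position; "tool_rot": TCP orientation; "ft_force": force on the tool from outside, world axes, zero at the start; "moment": the same for the moment, N m; "finger_gap": finger opening in m.
Only numpy, scipy, OpenCV 4.12 (cv2) and the standard library are available. Lean on these libraries where they do the work, as an engineer would, in place of code of your own. Each camera call takes 0.05 s, during which the arm holds its last target.

TASK

Lock the brake lever's pin: take the larger of the two hairpin clips off the bench, lay its legs flat on the bracket's top face from the open end and push it along that face over the shank, under the pin's head, until it snaps past the bulges of its legs and the shank sits in the clip's round pocket. The pin gives on its return spring, so push slowly and gently until you feel the snap and stop pushing there: never press hard on the bracket nor drive the pin to the far end of its slot. Then let go, leaving the clip on the pin, and leave the small clip, screwdriver, jar and socket alone.

Things in the scene. Friction and masses are not known exactly. Their poses are not given: they have to be found in the camera images.
- clip: The larger hairpin clip, loose, flat on the bench, 65 g: a black upright grip block (24 mm along x, 14 across y, 33 tall) and two steel spring legs of 6 mm wire running to tips at x = 65 mm. Origin: centre of the block's underside; x to the tips, z up; wire centre at z = 3 mm. Hold the block across its 14 mm sides; the legs must stay free to spread. The other clip is too small.
- clip_seat (a point): Centre of the larger clip's round pocket (for a 12 mm shank), 38 mm along +x from the clip's origin, 3 mm above its underside, with the clip's axes. 8 mm nearer the block is a 6 mm high stop.
- clip_bulge (a point): Midway between the two inward bulges of the larger clip's legs, 46 mm along +x from the clip's origin, 3 mm above its underside. They leave a 7 mm gap that must spring open over the 12 mm shank; beyond them the mouth flares to 22 mm inside (34 mm over all) at the tips.
- bracket: Grey bracket fixed to the bench. Origin: bench level under the resting pin; z up. Flat top face 45 mm above the bench, 64 mm wide, from x = -93 (open end, robot's side) to 57 mm. Cheeks 16 mm high, 52 mm apart inside, stand on it from x = -8 to 52 mm, with a 20 mm high end wall at x = 49 mm: the clip comes from the open end along +x. Foot plate 110 x 110 x 8 mm.
- pin_groove (a point): On the axis of the upright steel pin, 3 mm above the bracket's top face (height of the clip wire's centre), bracket's axes; moves with the pin. Shank 12 mm across, 9 mm tall above the face; on it a head 19 mm across, 6 mm tall. The clip slides on the face under the head with 3 mm to spare.
- pin_rest (a point): Fixed point of the bracket where pin_groove lies when the pin is at rest, 48 mm above the bench; bracket's axes.
- pin (a joint): How far the pin is pushed along the bracket's +x, m: 0 at rest, 0.020 at the hard end of its slot. Its return spring gives 0.52 N per mm, damped. The clip snaps on at about 6 to 9 N of push, depending on friction, so the pin first yields well over 10 mm; then it springs back into the pocket and the push falls by more than half. The legs squeeze the shank with up to about 30 N in all.
- small_clip: The smaller hairpin clip, same look, 44 mm from grip centre to tips, grip block 24 by 14 mm, 27 mm tall; loose bystander. Origin at the grip block's underside.
- screwdriver: Screwdriver with a green handle lying on the bench, loose bystander.
- grease_jar: Aluminium jar with black lid, 60 mm across, 75 mm tall, standing on the bench, loose bystander. Origin under its centre.
- socket: Steel wrench socket, 28 mm across, 40 mm tall, standing on the bench, loose bystander. Origin under its centre.
Mind the look-alikes: they are no part of the job. Leave any orange or pink look-alike of the clip alone.

How it is judged:
On the way, in this order (a step that is already met when the one before it is completed fails the run):
1. the larger clip is picked up off the bench (height (world z) of clip above 0.03 m), for 0.1 s.
2. the clip is flat on the bracket's top face with its mouth at the shank, not yet over it (x of clip_seat in the frame of pin_groove between -0.036 and -0.01 m and y of clip_seat in the frame of pin_groove between -0.006 and 0.006 m and z of clip_seat in the frame of pin_groove between -0.0025 and 0.003 m and contact force between clip and bracket above 0.1 N).
3. the clip has snapped past its bulges: the shank is in the pocket (horizontal distance between clip_seat and pin_groove below 0.003 m and z of clip_seat in the frame of pin_groove between -0.0025 and 0.003 m), for 0.2 s.
At the end, for the whole second after the job is handed in: The larger clip lies flat (within 0.12 rad) in the pin's groove, its pocket centre within 3 mm of the pin's axis and about 3 mm of its height, the pin back within 4 mm of its rest, the clip still and let go (all of step 3 and angle between clip's own z axis and vertical below 0.12 rad and value of joint pin below 0.004 m and linear speed of clip below 0.01 m/s and contact force between the fingers and clip below 0.1 N); the robot touches nothing.
It fails at once if the clip pressed on the pin or bracket with more than 40 N in all (the legs' own squeeze on the shank included) (contact force between clip and bracket above 40 N).
It fails at once if the pin driven to the far end of its slot (value of joint pin above 0.0195 m).
It fails at once if the pin still pushed more than 12 mm back after the clip has snapped on (pushing on after the snap) (horizontal distance between clip_seat and pin_groove below 0.0025 m and value of joint pin above 0.012 m).
It fails at once if the robot itself pressed on the bracket or pin with more than 20 N (contact force between any of the fingers, the arm and bracket above 20 N).
It fails at once if a bystander moved by more than 20 mm (distance of any of small_clip, screwdriver, grease_jar, socket from where it was at the start of the episode above 0.02 m).
It also fails if it takes over 56 s, if anything falls off the work surface, if the arm or the gripper's body presses on something with over 40 N, if the wrist force passes 120 N, or if a joint passes its speed limit or range.

## Working session

There is one attempt and no reset: what is moved stays moved. The work goes in short steps, Python scripts to look and compute and a tool call to move; the robot and the scene stay as the last step left them, time stands still between calls to the robot, and variables do not carry over. Pictures are saved under pics/ and viewed, and the job is handed in when it is done.

Besides the shell and the picture viewer there is one more tool, called after "Request:" as name(argument=value, ...), one argument or row to a line, values as JSON. send_rows: Moves the arm, as the interface text tells. Its arguments: {"type":"object","properties":{"targets":{"type":"array","items":{"type":"object","properties":{"slide":{"type":"array","items":{"type":"number"}},"rot":{"type":"array","items":{"type":"number"}}}}},"claw":{"type":"number"},"newtons":{"type":"number"}},"required":["targets"]}

```bash
mkdir -p pics; ls; cat > h.py <<'E'
from plant import *
import numpy as np, cv2, pickle
def cap(n):
    c=capture(n); pickle.dump(c,open(n+'.pkl','wb')); return c
def K(c):
    h,w=c['frame'].shape[:2]; f=h/2/np.tan(np.radians(c['vfov'])/2)
    return np.array([[f,0,c['cx']],[0,f,c['cy']],[0,0,1]])
def ray(c,px):
    p=cv2.undistortPoints(np.array([[px]],float),K(c),np.array(c['distortion'],float))[0,0]
    M=np.array(c['cam_to_world']); d=M[:3,:3]@np.array([p[0],-p[1],-1]); return M[:3,3],d
def onz(c,px,z):
    o,d=ray(c,px); return o+d*(z-o[2])/d[2]
def proj(c,P):
    M=np.linalg.inv(np.array(c['cam_to_world'])); q=M[:3,:3]@np.array(P,float)+M[:3,3]; q=q*[1,-1,-1]
    return cv2.projectPoints(q.reshape(1,1,3),np.zeros(3),np.zeros(3),K(c),np.array(c['distortion'],float))[0][0,0]
def crop(c,x0,y0,w,h,s,n):
    cv2.imwrite('pics/'+n,cv2.resize(c['frame'][y0:y0+h,x0:x0+w,::-1],None,fx=s,fy=s,interpolation=cv2.INTER_CUBIC))
E
python3 - <<'E'
from h import *
for n in('top','side'):
    c=cap(n); crop(c,0,0,640,400,1.25,n+'0.png'); print(np.array(c['cam_to_world']).round(3),c['vfov'],c['distortion'])
print(state())
E
```

```text
pics
[[-9.000e-03  9.900e-01 -1.400e-01  4.210e-01]
 [-1.000e+00 -9.000e-03 -1.000e-03  2.100e-02]
 [-2.000e-03  1.400e-01  9.900e-01  1.221e+00]
 [ 0.000e+00  0.000e+00  0.000e+00  1.000e+00]] 45.897807602421835 [-0.01386386  0.          0.          0.          0.        ]
[[-0.842  0.378 -0.383  0.198]
 [-0.538 -0.565  0.625  0.632]
 [ 0.02   0.733  0.679  0.772]
 [ 0.     0.     0.     1.   ]] 53.90549606748738 [-0.07778515  0.          0.          0.          0.        ]
{'clock': 0.1, 'q': array([ 1.20748358e+00,  4.94151010e-01,  1.34606792e+00, -8.20514556e-06,
        1.30248736e+00, -9.55419299e-02]), 'joint_velocities': array([ 0.00177001, -0.00181795,  0.00088997, -0.00075832,  0.00016517,
       -0.00101101]), 'tau': array([ 9.84115977e-04, -8.83590603e+01, -3.84561431e+01, -7.89391379e-06,
        5.23193507e-03, -5.01789066e-05]), 'eef_pos': array([0.16528289, 0.60244225, 0.25274165]), 'tool_rot': array([ 0.09400387,  0.7008655 , -0.09477197,  0.70069187]), 'ft_force': array([-0.41196054, -0.48547041, -0.46100073]), 'moment': array([ 0.00093282, -0.02913833,  0.01269444]), 'finger_gap': 0.08536635773376093}
```

View pics/top0.png

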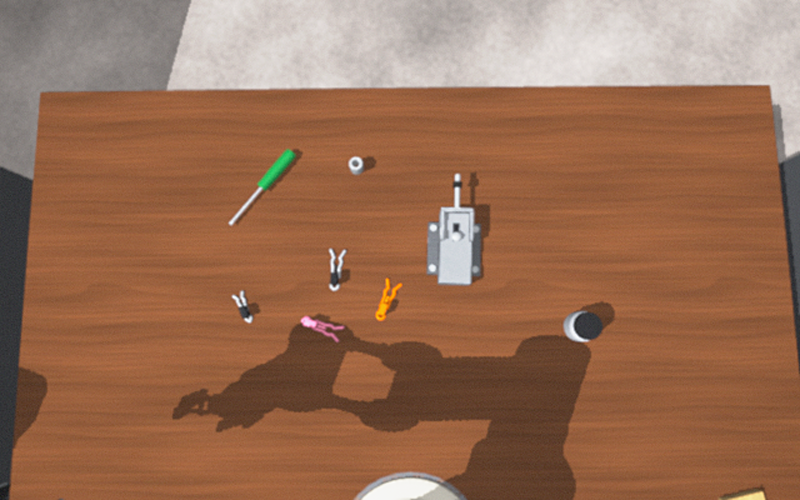

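View pics/side0.png

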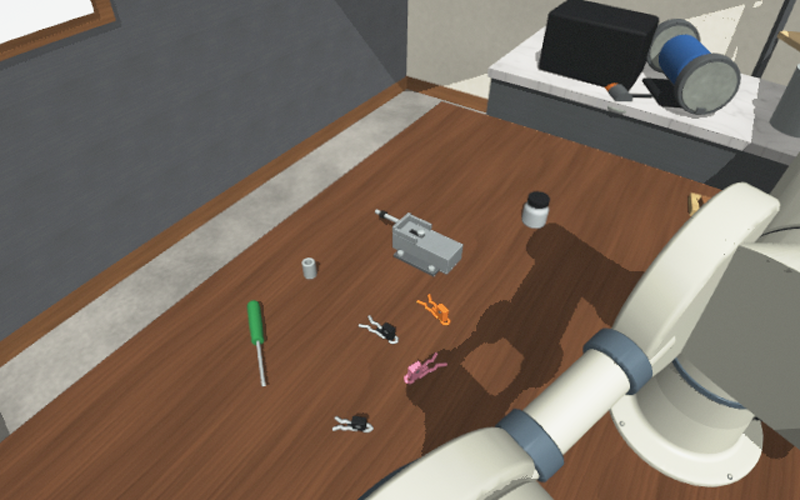

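Candidates, by pixel in the 1.25x top picture:
- Black/steel clip at (337,270), the longer one.
- Black/steel clip at (243,306), the shorter one.
- Orange look-alike at (387,299).
- Pink look-alike at (322,327).

I choose the one at (337,270) and will check it in a close crop.

```bash
python3 - <<'E'
from h import *
c=pickle.load(open('top.pkl','rb')); crop(c,175,190,120,80,6.6,'t1.png'); crop(c,330,130,70,105,5.7,'t2.png')
c=pickle.load(open('side.pkl','rb')); crop(c,260,220,120,135,4.4,'s1.png'); crop(c,290,160,90,65,8,'s2.png')
E
```

```text
(no output)
```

View pics/t1.png

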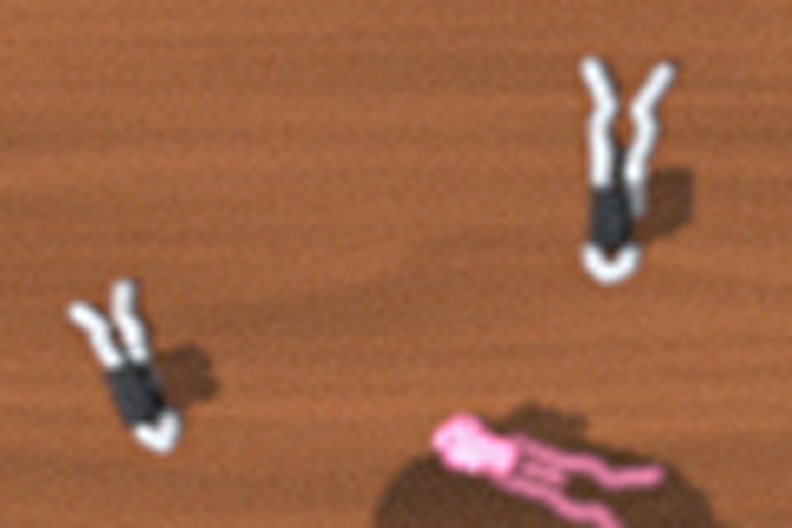

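View pics/t2.png

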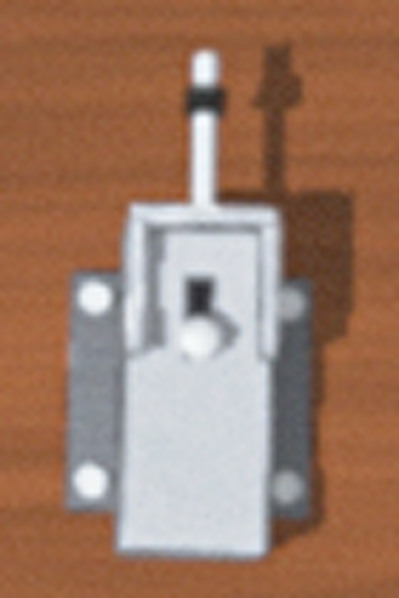

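View pics/s1.png

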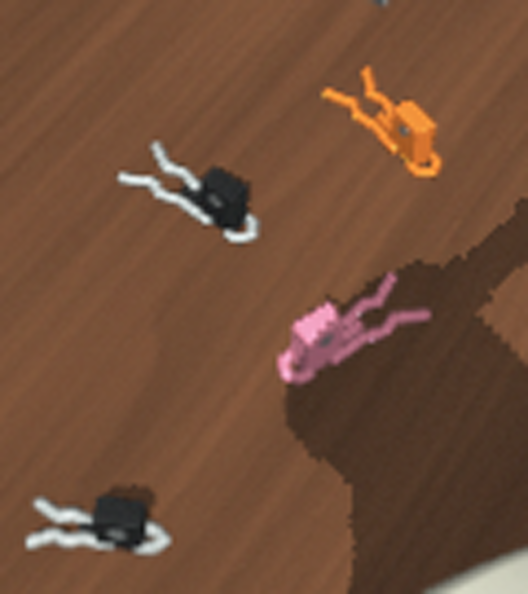

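View pics/s2.png

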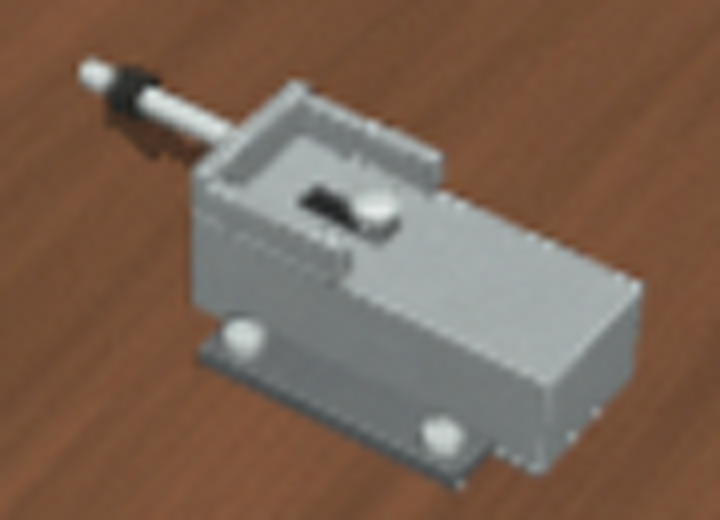

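The larger clip is confirmed in t1: leg tips at crop (592,65) and (667,70), legs clearly longer than those of the left clip. The bracket has its pin head at t2 (201,337) and its open end at the bottom, with corners (117,552) and (268,553).

```bash
cat > fit.py <<'E'
from h import *
from scipy.optimize import least_squares
def pose(v,p,zoff=0):
    a=v[2];return [v[0]+np.cos(a)*p[0]-np.sin(a)*p[1],v[1]+np.sin(a)*p[0]+np.cos(a)*p[1],p[2]]
def fit(obs,x0):
    f=lambda v:np.concatenate([proj(c,pose(v,p))-np.array(px) for c,px,p in obs])
    r=least_squares(f,x0); return r.x,r.fun.reshape(-1,2)
E
python3 - <<'E'
from fit import *
t=pickle.load(open('top.pkl','rb'));s=pickle.load(open('side.pkl','rb'))
T1=lambda x,y:(175+x/6.6,190+y/6.6); T2=lambda x,y:(330+x/5.7,130+y/5.7)
S1=lambda x,y:(260+x/4.4,220+y/4.4); S2=lambda x,y:(290+x/8,160+y/8)
print('tips',onz(t,T1(590,60),.003),onz(t,T1(670,67),.003),'side',onz(s,S1(155,146),.003),onz(s,S1(121,177),.003))
print('loop end',onz(t,T1(610,279),.003),'side',onz(s,S1(250,238),.003))
obs=[(t,T1(590,62),(.063,.014,.003)),(t,T1(669,68),(.063,-.014,.003)),
 (s,S1(155,147),(.063,-.014,.003)),(s,S1(123,177),(.063,.014,.003)),
 (t,T1(592,185),(.012,.007,.033)),(t,T1(630,190),(.012,-.007,.033)),(s,S1(200,199),(.012,.007,.033)),(s,S1(250,180),(-.012,-.007,.033)),(s,S1(217,168),(.012,-.007,.033))]
v,r=fit(obs,[.45,.1,0]);print('clip',v.round(4));print(r.round(1))
obs=[(t,T2(117,551),(-.093,.032,.045)),(t,T2(268,553),(-.093,-.032,.045)),(t,T2(201,337),(0,0,.060)),
(s,S2(642,286),(-.093,-.032,.045)),(s,S2(548,384),(-.093,.032,.045)),(s,S2(376,205),(0,0,.060)),(t,T2(128,207),(.052,.032,.065)),(t,T2(282,207),(.052,-.032,.065)),(s,S2(196,174),(.052,.032,.065)),(s,S2(297,83),(.052,-.032,.065))]
v,r=fit(obs,[.5,-.1,0]);print('br',v.round(4));print(r.round(1))
for o in obs: print(onz(o[0],o[1],o[2][2]).round(4))
E
```

```text
tips [0.5957832  0.15799524 0.003     ] [0.59269474 0.12638499 0.003     ] side [0.5872588  0.13217569 0.003     ] [0.59006979 0.1609051  0.003     ]
loop end [0.50920482 0.14962782 0.003     ] side [0.50672139 0.15598225 0.003     ]
clip [ 0.5274  0.1506 -0.0959]
[[-0.2  1.3]
 [-1.5  1.3]
 [-0.1 -0.9]
 [-0.3 -0.9]
 [-1.1  1.2]
 [-1.4  0.9]
 [-0.4 -4.9]
 [-0.2  0.8]
 [-0.5 -1.5]]
br [ 0.6103 -0.0979 -0.0408]
[[ 0.  -0.2]
 [-0.8  0.3]
 [-0.6 -0. ]
 [-0.2 -1.7]
 [-0.4 -1. ]
 [-1.  -2.5]
 [-0.1  1.5]
 [-1.5  2.3]
 [-0.3 -1.2]
 [ 0.2 -1.3]]
[ 0.5182 -0.0621  0.045 ]
[ 0.5167 -0.1282  0.045 ]
[ 0.6103 -0.0995  0.06  ]
[ 0.5125 -0.1201  0.045 ]
[ 0.5159 -0.0593  0.045 ]
[ 0.6025 -0.0901  0.06  ]
[ 0.6675 -0.0684  0.065 ]
[ 0.6669 -0.1359  0.065 ]
[ 0.6602 -0.0642  0.065 ]
[ 0.6582 -0.1267  0.065 ]
```

```bash
python3 - <<'E'
from fit import *
from scipy.spatial.transform import Rotation as R
t=pickle.load(open('top.pkl','rb'))
s=state(); m=R.from_quat(s['tool_rot']).as_matrix(); print(m.round(3), s['eef_pos'])
yaw=np.arctan2(m[1,1],m[0,1]); print('tool y heading',yaw,'want ±pi/2-.09', np.pi/2-.09-yaw, -np.pi/2-.09-yaw)
for p in [(377,310),(386,299),(390,281),(399,288),(337,327),(303,320)]: print(p,onz(t,(p[0]/1.25,p[1]/1.25),.01).round(3))
E
```

```text
[[-0.     0.265  0.964]
 [-0.001  0.964 -0.265]
 [-1.    -0.001 -0.   ]] [0.16528289 0.60244225 0.25274165]
tool y heading 1.303027749023479 want ±pi/2-.09 0.17776857777141752 -2.9638240758183754
(377, 310) [0.468 0.061 0.01 ]
(386, 299) [0.49  0.043 0.01 ]
(390, 281) [0.527 0.034 0.01 ]
(399, 288) [0.512 0.016 0.01 ]
(337, 327) [0.434 0.143 0.01 ]
(303, 320) [0.449 0.212 0.01 ]
```

Request:
send_rows(
  targets=[
    {"slide": [30,-38,0],"rot": [0,0,0.02]},
    {"slide": [60,-75,-10],"rot": [0,0,0.04]},
    {"slide": [90,-113,-20],"rot": [0,0,0.06]},
    {"slide": [120,-150,-30],"rot": [0,0,0.08]},
    {"slide": [150,-188,-40],"rot": [0,0,0.1]},
    {"slide": [180,-225,-50],"rot": [0,0,0.12]},
    {"slide": [210,-263,-60],"rot": [0,0,0.14]},
    {"slide": [241,-301,-70],"rot": [0,0,0.16]},
    {"slide": [271,-338,-80],"rot": [0,0,0.178]},
    {"slide": [301,-376,-90],"rot": [0,0,0.178]},
    {"slide": [331,-414,-100],"rot": [0,0,0.178]},
    {"slide": [361,-452,-110],"rot": [0,0,0.178]},
  ],
  claw=0.45,
  newtons=60,
)

```text
clock: 1.3
eef_pos: [0.5272, 0.1488, 0.1427]
tool_rot: [0.032, 0.707, -0.032, 0.706]
ft_force: [0.4, 0.4, 0.6]
finger_gap: 0.0472
```

Request:
send_rows(
  targets=[
    {"slide": [0,0,0],"rot": [0,0,0]},
    {"slide": [0,0,0],"rot": [0,0,0]},
    {"slide": [0,0,0],"rot": [0,0,0]},
  ],
)

```text
clock: 1.6
eef_pos: [0.5258, 0.1512, 0.1432]
tool_rot: [0.032, 0.707, -0.032, 0.706]
ft_force: [-0.9, 0.5, 0.4]
finger_gap: 0.047
```

```bash
python3 - <<'E'
from fit import *
from scipy.spatial.transform import Rotation as R
s=state(); m=R.from_quat(s['tool_rot']).as_matrix(); print(m.round(3), s['eef_pos'],s['finger_gap'],s['clock'])
c=cap('side');crop(c,220,160,160,160,3.7,'s3.png')
E
```

```text
[[-0.001  0.089  0.996]
 [ 0.     0.996 -0.089]
 [-1.    -0.    -0.001]] [0.52576832 0.15119211 0.14323153] 0.04695525136102219 1.6
```

View pics/s3.png

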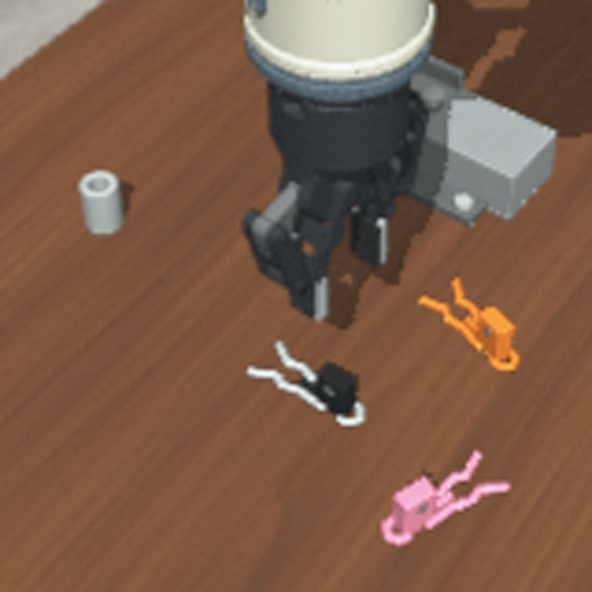

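Request:
send_rows(
  targets=[
    {"slide": [0,0,-20],"rot": [0,0,0]},
    {"slide": [0,0,-45],"rot": [0,0,0]},
    {"slide": [0,0,-65],"rot": [0,0,0]},
    {"slide": [0,0,-75],"rot": [0,0,0]},
    {"slide": [0,0,-75],"rot": [0,0,0]},
  ],
)

```text
clock: 2.15
eef_pos: [0.5254, 0.1513, 0.0675]
tool_rot: [0.031, 0.707, -0.031, 0.706]
ft_force: [0.4, -0.1, -0.2]
finger_gap: 0.0469
```

```bash
python3 - <<'E'
from fit import *
c=cap('side');crop(c,270,220,80,70,8,'s4.png')
c=cap('top');crop(c,230,180,80,80,7,'t4.png')
print(proj(c,(.527,.15,.033)))
E
```

```text
[266.06022576 224.37503866]
```

View pics/s4.png

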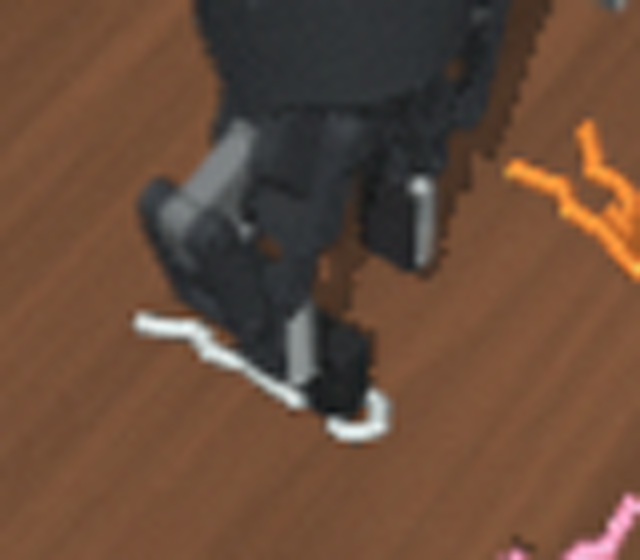

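View pics/t4.png

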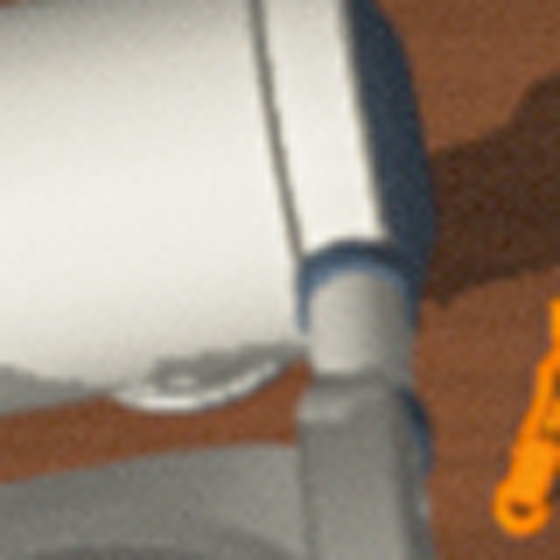

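Request:
send_rows(
  targets=[
    {"slide": [0,0,-15],"rot": [0,0,0]},
    {"slide": [0,0,-28],"rot": [0,0,0]},
    {"slide": [0,0,-35],"rot": [0,0,0]},
    {"slide": [0,0,-35],"rot": [0,0,0]},
  ],
)

```text
clock: 2.65
eef_pos: [0.526, 0.1507, 0.0327]
tool_rot: [0.032, 0.707, -0.032, 0.706]
ft_force: [0.1, -0.6, 0.2]
finger_gap: 0.0473
```

```bash
python3 - <<'E'
from fit import *
c=cap('side');crop(c,270,220,80,70,8,'s5.png')
E
```

```text
(no output)
```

View pics/s5.png

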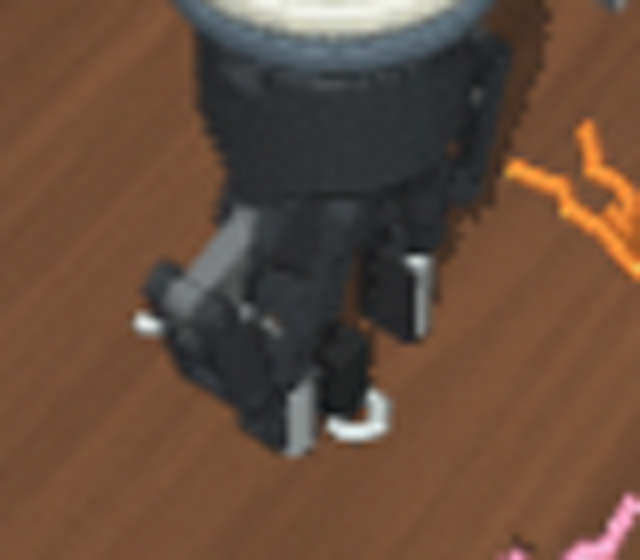

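```bash
python3 - <<'E'
from fit import *
c=pickle.load(open('side.pkl','rb'))
P=[.526,.151,-.09]
for n,p in dict(padback=(-.011,.0235,.011),padfront=(.011,.0235,.011),rpadback=(-.011,-.0235,.011),blBL=(-.012,.007,.033),blBR=(-.012,-.007,.033),blBLbot=(-.012,.007,.0)).items():
    q=proj(c,pose(P,p)); print(n,((q-[270,220])*8).round())
E
```

```text
padback [309. 445.]
padfront [252. 407.]
rpadback [407. 346.]
blBL [347. 366.]
blBR [377. 336.]
blBLbot [347. 434.]
```

Request:
send_rows(
  targets=[
    {"slide": [-2,1,-1],"rot": [0,0,0]},
    {"slide": [-2,1,-1],"rot": [0,0,0]},
    {"slide": [-2,1,-1],"rot": [0,0,0]},
    {"slide": [-2,1,-1],"rot": [0,0,0]},
    {"slide": [-2,1,-1],"rot": [0,0,0]},
    {"slide": [-2,1,-1],"rot": [0,0,0]},
    {"slide": [-2,1,-1],"rot": [0,0,0]},
    {"slide": [-2,1,-1],"rot": [0,0,0]},
  ],
  claw=1,
  newtons=60,
)

```text
clock: 3.5
eef_pos: [0.5244, 0.1518, 0.0328]
tool_rot: [0.032, 0.706, -0.032, 0.706]
ft_force: [-1.8, 1.8, 5.8]
finger_gap: 0.0128
```

```bash
python3 - <<'E'
from fit import *
c=cap('side');crop(c,270,220,80,70,8,'s6.png');print(state()['eef_pos'],state()['finger_gap'],state()['ft_force'])
E
```

```text
[0.52435841 0.15182421 0.03275959] 0.012417330022245722 [-2.85031773  0.530532    6.22482991]
```

View pics/s6.png

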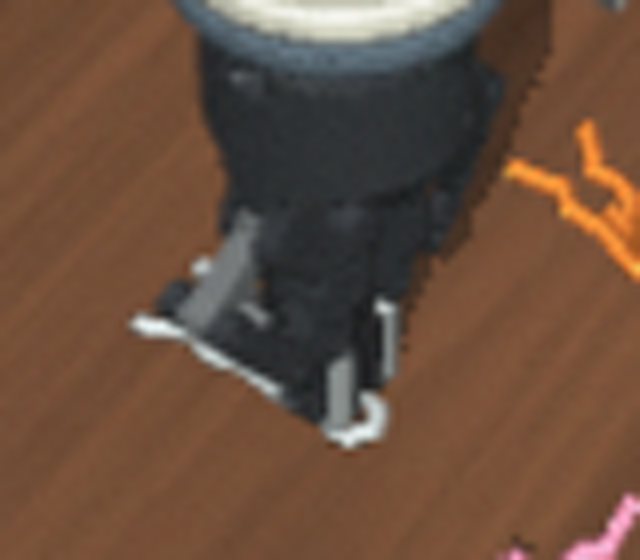

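Request:
send_rows(
  targets=[
    {"slide": [0,0,0],"rot": [0,0,0]},
    {"slide": [0,0,0],"rot": [0,0,0]},
    {"slide": [0,0,2],"rot": [0,0,0]},
    {"slide": [0,0,5],"rot": [0,0,0]},
    {"slide": [0,0,5],"rot": [0,0,0]},
  ],
  claw=0.7,
)

```text
clock: 4.05
eef_pos: [0.5246, 0.1518, 0.0377]
tool_rot: [0.032, 0.706, -0.032, 0.707]
ft_force: [-0.4, -0.4, -0.8]
finger_gap: 0.0256
```

Request:
send_rows(
  targets=[
    {"slide": [0,0,0],"rot": [0,0,0]},
    {"slide": [0,0,0],"rot": [0,0,0]},
    {"slide": [0,0,0],"rot": [0,0,0]},
    {"slide": [0,0,0],"rot": [0,0,0]},
    {"slide": [0,0,0],"rot": [0,0,0]},
    {"slide": [0,0,0],"rot": [0,0,0]},
  ],
  claw=1,
)

```text
clock: 4.65
eef_pos: [0.5245, 0.1518, 0.0376]
tool_rot: [0.032, 0.706, -0.032, 0.707]
ft_force: [-1.1, 0.6, 8.6]
finger_gap: 0.0124
```

```bash
python3 - <<'E'
from fit import *
c=cap('side');crop(c,270,220,80,70,8,'s7.png');print(state()['eef_pos'],state()['finger_gap'],state()['ft_force'])
E
```

```text
[0.52449181 0.15175031 0.03762125] 0.012113614918571486 [-1.41797474 -1.22311995  9.6542447 ]
```

View pics/s7.png

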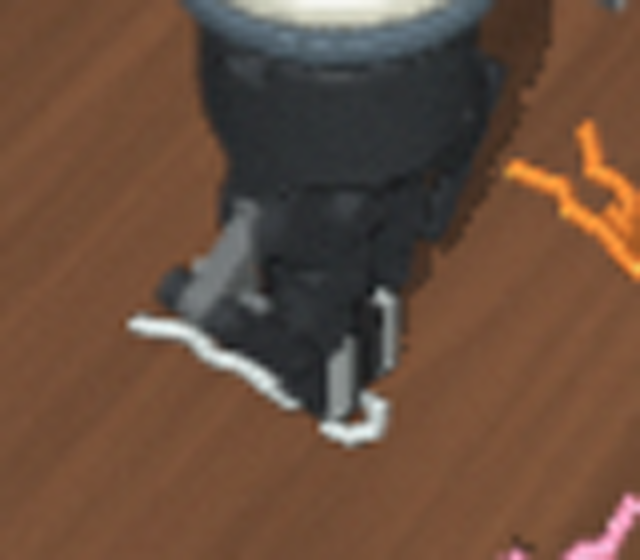

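Request:
send_rows(
  targets=[
    {"slide": [0,0,10],"rot": [0,0,0]},
    {"slide": [0,0,30],"rot": [0,0,0]},
    {"slide": [0,0,55],"rot": [0,0,0]},
    {"slide": [0,0,75],"rot": [0,0,0]},
    {"slide": [0,-20,80],"rot": [0,0,0.01]},
    {"slide": [0,-50,80],"rot": [0,0,0.02]},
    {"slide": [0,-85,80],"rot": [0,0,0.03]},
    {"slide": [0,-120,80],"rot": [0,0,0.04]},
    {"slide": [0,-160,80],"rot": [0,0,0.048]},
    {"slide": [0,-200,80],"rot": [0,0,0.048]},
    {"slide": [0,-230,80],"rot": [0,0,0.048]},
    {"slide": [0,-246,80],"rot": [0,0,0.048]},
  ],
)

```text
clock: 5.9
eef_pos: [0.5244, -0.0966, 0.1178]
tool_rot: [0.015, 0.707, -0.016, 0.707]
ft_force: [0.0, 0.2, -0.8]
finger_gap: 0.0124
```

Request:
send_rows(
  targets=[
    {"slide": [0,0,0],"rot": [0,0,0]},
    {"slide": [0,0,0],"rot": [0,0,0]},
    {"slide": [0,0,0],"rot": [0,0,0]},
  ],
)

```text
clock: 6.2
eef_pos: [0.5243, -0.0931, 0.1173]
tool_rot: [0.015, 0.707, -0.014, 0.707]
ft_force: [-0.5, 0.4, -1.6]
finger_gap: 0.0128
```

```bash
python3 - <<'E'
from fit import *
c=cap('side');crop(c,280,130,110,90,7,'s8.png');print(state()['eef_pos'],state()['finger_gap'],state()['ft_force'])
c=cap('top');crop(c,310,110,120,130,4.5,'t8.png')
E
```

```text
[ 0.52430091 -0.09305013  0.11732686] 0.012921933768073662 [-0.44086315 -0.32735299 -0.48097451]
```

View pics/s8.png

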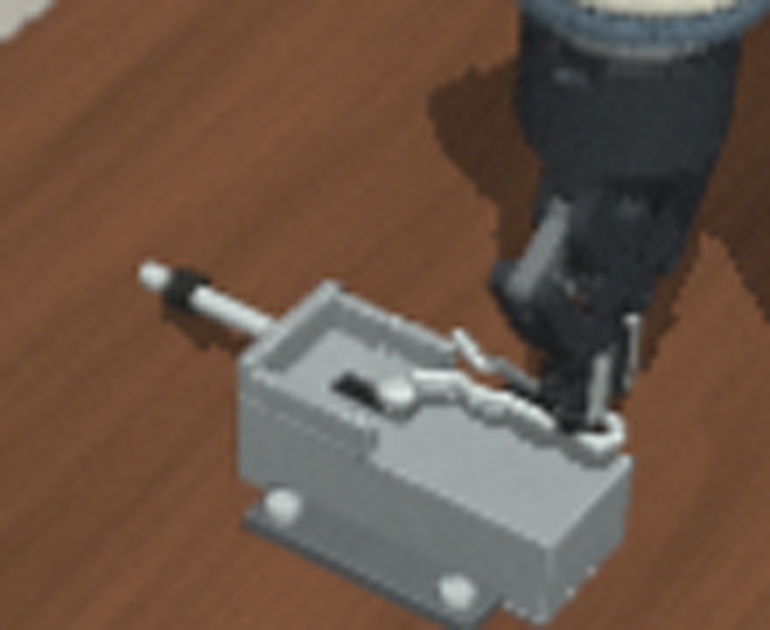

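View pics/t8.png

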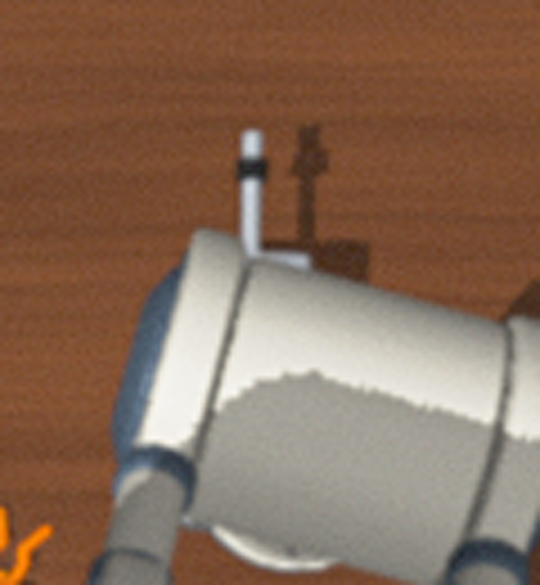

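```bash
python3 - <<'E'
from fit import *
s=pickle.load(open('side.pkl','rb'))
S=lambda x,y:(280+x/7,130+y/7)
a=onz(s,S(413,377),.083);b=onz(s,S(458,334),.083);l=onz(s,S(622,432),.083)
print('tips',a,b,'mid',(a+b)/2,'loop',l)
m=(a+b)/2;print('yaw tips',np.arctan2(-(a-b)[0],(a-b)[1]),'yaw loop',np.arctan2((m-l)[1],(m-l)[0]))
obs=[(s,S(632,460),(-.093,-.032,.045)),(s,S(545,545),(-.093,.032,.045)),(s,S(240,369),(.052,.032,.065)),(s,S(330,284),(.052,-.032,.065)),(s,S(394,390),(0,0,.060)),(s,S(540,623),(-.093,.032,0))]
v,r=fit(obs,[.6,-.1,0]);print('br',v.round(4));print(r.round(2))
# clip fit
h=.080
for zz in (.080,):
  obs=[(s,S(417,377),(.063,.014,.003+zz)),(s,S(460,338),(.063,-.014,.003+zz))]
  w,r=fit(obs,[.52,-.09,0]);print('clip',w.round(4),r.round(2))
d=w[:2]-v[:2];c,sn=np.cos(v[2]),np.sin(v[2]);print('clip in bracket',c*d[0]+sn*d[1],-sn*d[0]+c*d[1])
E
```

```text
tips [ 0.5887391  -0.07606016  0.083     ] [ 0.5874655  -0.10822508  0.083     ] mid [ 0.5881023  -0.09214262  0.083     ] loop [ 0.50656718 -0.09286324  0.083     ]
yaw tips -0.0395751680424131 yaw loop 0.008837835333611347
br [ 0.6072 -0.0924 -0.0274]
[[-0.02 -0.42]
 [ 0.66  0.59]
 [-0.22 -0.48]
 [-0.22 -0.05]
 [-0.31 -1.14]
 [ 0.08  1.23]]
clip [ 0.5237 -0.0865 -0.0819] [[ 0.1  -0.19]
 [-0.1   0.2 ]]
clip in bracket -0.08358204713971512 0.0035517605237380076
```

Request:
send_rows(
  targets=[
    {"slide": [-2,0,-10],"rot": [0,0,0]},
    {"slide": [-2,0,-20],"rot": [0,0,0]},
    {"slide": [-2,0,-28],"rot": [0,0,0]},
    {"slide": [-2,0,-31],"rot": [0,0,0]},
    {"slide": [-2,0,-31],"rot": [0,0,0]},
    {"slide": [-2,0,-31],"rot": [0,0,0]},
  ],
)

```text
clock: 6.9
eef_pos: [0.5225, -0.0943, 0.0863]
tool_rot: [0.015, 0.707, -0.015, 0.707]
ft_force: [-0.3, 0.1, -0.3]
finger_gap: 0.0126
```

```bash
python3 - <<'E'
from fit import *
c=cap('side');crop(c,310,150,70,60,11,'s9.png');print(state()['eef_pos'],state()['finger_gap'],state()['ft_force'])
E
```

```text
[ 0.52252157 -0.09435375  0.08642271] 0.012034873206379986 [ 0.06229395 -0.29678561 -0.76774577]
```

View pics/s9.png

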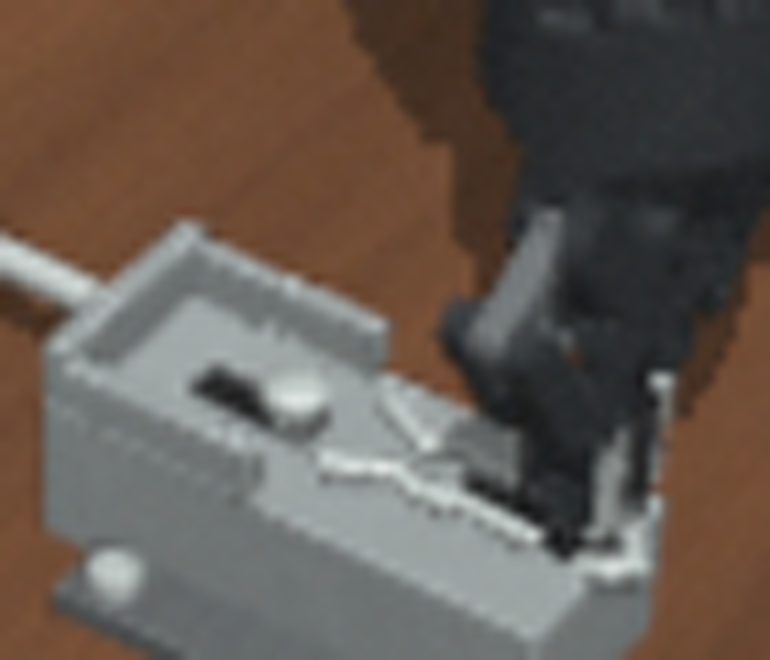

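```bash
python3 - <<'E'
from fit import *
s=pickle.load(open('side.pkl','rb'))
S=lambda x,y:(310+x/11,150+y/11)
z=.0515
a=onz(s,S(325,462),z);b=onz(s,S(386,394),z);l=onz(s,S(648,568),z)
m=(a+b)/2;print(a,b,m,l);print('yaw tips',np.arctan2(-(a-b)[0],(a-b)[1]))
p=onz(s,S(298,392),.060);print('pin',p)
fr=onz(s,S(652,508),.045);
e1=[onz(s,S(180,225),.065),onz(s,S(50,352),.065)];print(e1)
# cheek top outer left edge front corner (x=-8,y=.032,z=.061), right
print('cheekL',onz(s,S(262,468),.061),'cheekR',onz(s,S(388,325),.061))
# head outline
for q in [(265,390),(330,390)]: print(onz(s,S(*q),.058))
for yaw in(-.03,-.045):
  d=m-p; print('tip rel pin',np.cos(yaw)*d[0]+np.sin(yaw)*d[1],-np.sin(yaw)*d[0]+np.cos(yaw)*d[1])
E
```

```text
[ 0.58752345 -0.07969031  0.0515    ] [ 0.58802063 -0.1107684   0.0515    ] [ 0.58777204 -0.09522935  0.0515    ] [ 0.50167813 -0.09039949  0.0515    ]
yaw tips 0.015996400293013656
pin [ 0.60226051 -0.09024903  0.06      ]
[array([ 0.65977352, -0.12513246,  0.065     ]), array([ 0.65948762, -0.06340748,  0.065     ])]
cheekL [ 0.59417075 -0.0597045   0.061     ] cheekR [ 0.59616851 -0.12464325  0.061     ]
[ 0.61073196 -0.08827718  0.058     ]
[ 0.59707024 -0.09746942  0.058     ]
tip rel pin -0.014332560629680049 -0.0054126716466746045
tip rel pin -0.014249761216735159 -0.005627043080002166
```

Request:
send_rows(
  targets=[
    {"slide": [0,1,0],"rot": [0,0,0]},
    {"slide": [0,2,-0.5],"rot": [0,0,0]},
    {"slide": [0,3,-1],"rot": [0,0,0]},
    {"slide": [0,3,-1.5],"rot": [0,0,0]},
    {"slide": [0,3,-2],"rot": [0,0,0]},
    {"slide": [0,3,-2.5],"rot": [0,0,0]},
    {"slide": [0,3,-2.5],"rot": [0,0,0]},
  ],
)

```text
clock: 7.65
eef_pos: [0.5224, -0.0913, 0.0837]
tool_rot: [0.015, 0.707, -0.015, 0.707]
ft_force: [-0.1, -1.1, -0.5]
finger_gap: 0.0121
```

Request:
send_rows(
  targets=[
    {"slide": [0,0,-0.4],"rot": [0,0,0]},
    {"slide": [0,0,-0.4],"rot": [0,0,0]},
  ],
)

```text
clock: 7.85
eef_pos: [0.5224, -0.0913, 0.0833]
tool_rot: [0.015, 0.707, -0.015, 0.707]
ft_force: [-0.7, 0.2, -0.6]
finger_gap: 0.0125
```

Request:
send_rows(
  targets=[
    {"slide": [0,0,-0.4],"rot": [0,0,0]},
    {"slide": [0,0,-0.4],"rot": [0,0,0]},
  ],
)

```text
clock: 8.05
eef_pos: [0.5224, -0.0913, 0.083]
tool_rot: [0.015, 0.707, -0.015, 0.707]
ft_force: [-0.8, 0.2, -0.3]
finger_gap: 0.0128
```

Request:
send_rows(
  targets=[
    {"slide": [0,0,-0.4],"rot": [0,0,0]},
    {"slide": [0,0,-0.4],"rot": [0,0,0]},
  ],
)

```text
clock: 8.25
eef_pos: [0.5224, -0.0913, 0.0827]
tool_rot: [0.015, 0.707, -0.015, 0.707]
ft_force: [-1.4, 0.8, 2.2]
finger_gap: 0.0127
```

```bash
python3 - <<'E'
from fit import *
f=[]
for i in range(6):
  c=cap('side'); f.append(c['frame'].astype(float)); 
c['frame']=np.mean(f,0).round().astype(np.uint8); pickle.dump(c,open('side.pkl','wb'))
crop(c,310,150,70,60,11,'s10.png');print(state()['eef_pos'],state()['finger_gap'],state()['ft_force'])
E
```

```text
[ 0.52241128 -0.0912898   0.08267216] 0.01252613372677548 [-2.13123057  0.37550664  3.64322656]
```

View pics/s10.png

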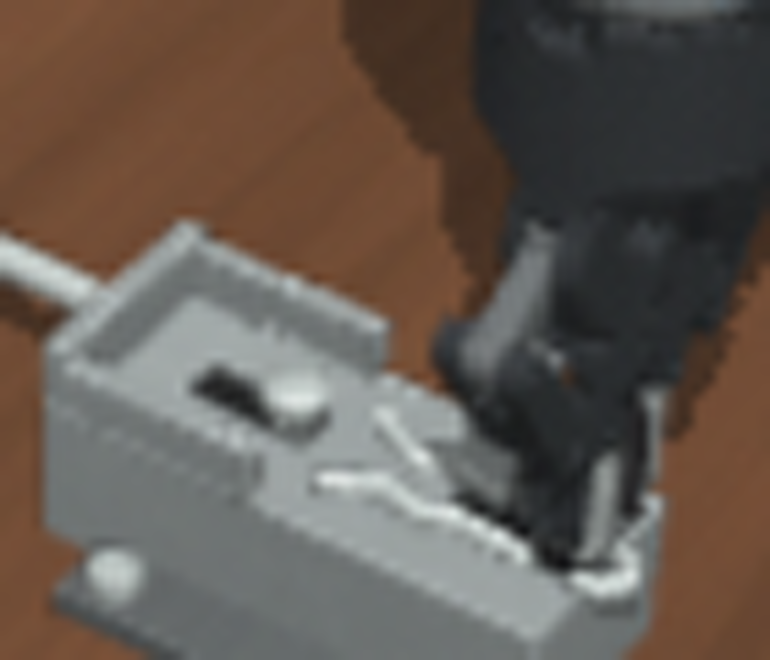

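```bash
python3 - <<'E'
from fit import *
s=pickle.load(open('side.pkl','rb'))
S=lambda x,y:(310+x/11,150+y/11)
a=onz(s,S(320,478),.048);b=onz(s,S(381,413),.048);l=onz(s,S(638,583),.048)
m=(a+b)/2;print(a,b,m,l);print('yaw tips',np.arctan2(-(a-b)[0],(a-b)[1]))
# outlines of head at z=.057 mid; slot; 
print('slot far/near',onz(s,S(200,380),.045),onz(s,S(222,373),.045))
print('head L/R extremes',onz(s,S(262,390),.057),onz(s,S(330,390),.057),'top/bot',onz(s,S(297,365),.06))
sh=onz(s,S(293,432),.045);print('shank base',sh)
for p in [(.603,-.0925),(.603,-.0935)]:
  print(proj(s,(*p,.060)),((proj(s,(*p,.060))-[310,150])*11).round(),((proj(s,(*p,.045))-[310,150])*11).round())
E
```

```text
[ 0.58734952 -0.07727505  0.048     ] [ 0.58721796 -0.10725842  0.048     ] [ 0.58728374 -0.09226674  0.048     ] [ 0.50267361 -0.08776193  0.048     ]
yaw tips -0.004387598695392459
slot far/near [ 0.63424801 -0.09540159  0.045     ] [ 0.63100678 -0.10093059  0.045     ]
head L/R extremes [ 0.61194098 -0.08886245  0.057     ] [ 0.59762903 -0.09849213  0.057     ] top/bot [ 0.60791903 -0.09908536  0.06      ]
shank base [ 0.6037362  -0.09142324  0.045     ]
[337.28361068 185.09982506] [300. 386.] [298. 431.]
[337.47007766 184.90503838] [302. 384.] [300. 429.]
```

Request:
send_rows(
  targets=[
    {"slide": [2,-0.1,0],"rot": [0,0,0]},
    {"slide": [4,-0.2,0.1],"rot": [0,0,0]},
    {"slide": [6,-0.2,0.1],"rot": [0,0,0]},
    {"slide": [8,-0.3,0.1],"rot": [0,0,0]},
    {"slide": [10,-0.4,0.1],"rot": [0,0,0]},
    {"slide": [12,-0.5,0.1],"rot": [0,0,0]},
    {"slide": [12,-0.5,0.1],"rot": [0,0,0]},
  ],
)

```text
clock: 9.25
eef_pos: [0.5348, -0.0918, 0.0826]
tool_rot: [0.015, 0.707, -0.015, 0.707]
ft_force: [0.7, -0.5, 0.8]
finger_gap: 0.0127
```

```bash
cat > look.py <<'E'
from fit import *
import sys
f=[];F=[]
for i in range(4):
  c=cap('side'); f.append(c['frame'].astype(float)); F.append(state()['ft_force'])
c['frame']=np.mean(f,0).round().astype(np.uint8); pickle.dump(c,open('side.pkl','wb'))
crop(c,310,150,70,60,11,sys.argv[1]);print(state()['eef_pos'],state()['finger_gap'],np.mean(F,0),state()['moment'],state()['clock'])
E
python3 look.py s11.png
```

```text
[ 0.53442429 -0.09177148  0.0826593 ] 0.012397279923145607 [0.37543564 0.00882223 0.48614729] [ 0.0092165  -0.08246395 -0.02172153] 9.45
```

View pics/s11.png

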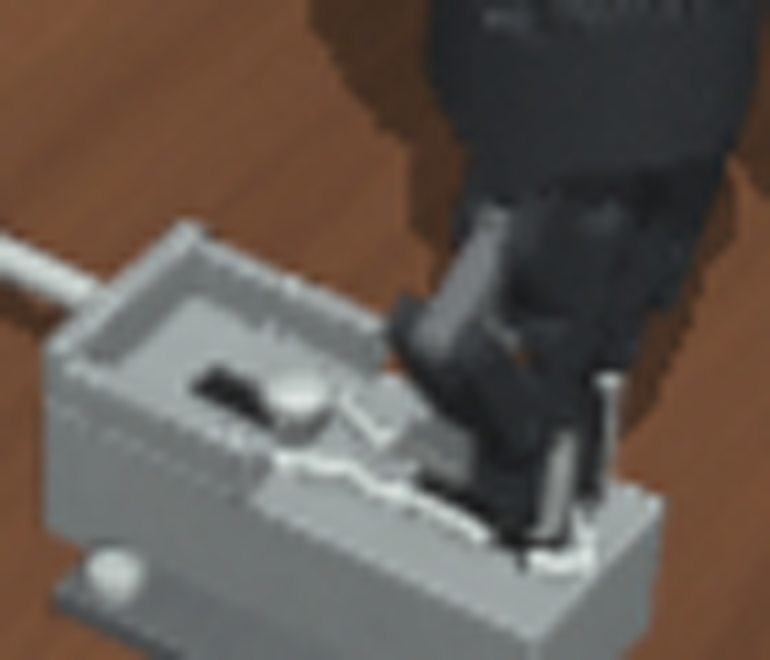

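Request:
send_rows(
  targets=[
    {"slide": [0,0,-0.3],"rot": [0,0,0]},
    {"slide": [0,0,-0.3],"rot": [0,0,0]},
  ],
)

```text
clock: 9.65
eef_pos: [0.5344, -0.0918, 0.0826]
tool_rot: [0.015, 0.707, -0.015, 0.707]
ft_force: [-0.9, 0.3, 7.0]
finger_gap: 0.0125
```

```bash
python3 - <<'E'
from fit import *
s=pickle.load(open('side.pkl','rb'))
S=lambda x,y:(310+x/11,150+y/11)
a=onz(s,S(277,460),.048);b=onz(s,S(341,398),.048)
print(a,b,(a+b)/2); print([state()['ft_force'].round(1) for i in range(2)])
E
```

```text
[ 0.59985809 -0.07704991  0.048     ] [ 0.59870279 -0.10657814  0.048     ] [ 0.59928044 -0.09181402  0.048     ]
[array([-0.9,  0.3,  7. ]), array([-0.9,  0.3,  7. ])]
```

Request:
send_rows(
  targets=[
    {"slide": [1,0,0.2],"rot": [0,0,0]},
    {"slide": [2.5,-0.1,0.2],"rot": [0,0,0]},
    {"slide": [4,-0.2,0.2],"rot": [0,0,0]},
    {"slide": [5.5,-0.2,0.2],"rot": [0,0,0]},
    {"slide": [7,-0.3,0.2],"rot": [0,0,0]},
    {"slide": [8.5,-0.3,0.2],"rot": [0,0,0]},
    {"slide": [10,-0.4,0.2],"rot": [0,0,0]},
    {"slide": [10,-0.4,0.2],"rot": [0,0,0]},
  ],
)

```text
clock: 10.45
eef_pos: [0.5446, -0.0922, 0.0827]
tool_rot: [0.015, 0.707, -0.015, 0.707]
ft_force: [-0.9, 0.4, 4.9]
finger_gap: 0.0121
```

```bash
python3 look.py s12.png
```

```text
[ 0.54461773 -0.09219788  0.08263953] 0.012353440375138573 [0.52716477 0.39800663 4.17428969] [ 0.05584638 -0.13966666 -0.05115546] 10.65
```

View pics/s12.png

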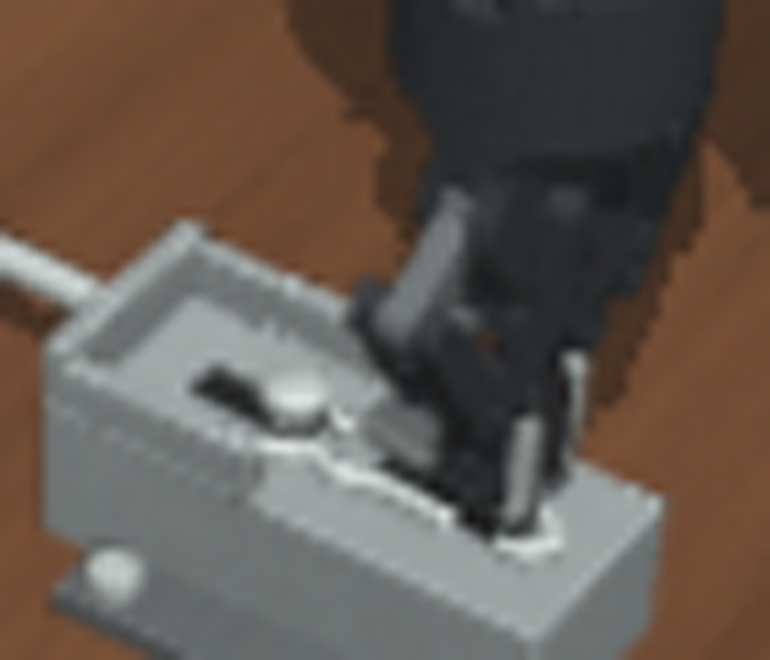

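Request:
send_rows(
  targets=[
    {"slide": [1,0,0.1],"rot": [0,0,0]},
    {"slide": [2,-0.1,0.1],"rot": [0,0,0]},
    {"slide": [3,-0.1,0.1],"rot": [0,0,0]},
    {"slide": [4,-0.2,0.1],"rot": [0,0,0]},
    {"slide": [5,-0.2,0.1],"rot": [0,0,0]},
  ],
)

```text
clock: 11.15
eef_pos: [0.549, -0.0924, 0.0827]
tool_rot: [0.015, 0.707, -0.015, 0.707]
ft_force: [-3.9, -0.9, 6.6]
finger_gap: 0.0122
```

Request:
send_rows(
  targets=[
    {"slide": [1,0,0],"rot": [0,0,0]},
    {"slide": [2,-0.1,0],"rot": [0,0,0]},
    {"slide": [3,-0.1,0],"rot": [0,0,0]},
    {"slide": [4,-0.2,0],"rot": [0,0,0]},
  ],
)

```text
clock: 11.55
eef_pos: [0.5527, -0.0927, 0.0826]
tool_rot: [0.015, 0.707, -0.015, 0.706]
ft_force: [-5.5, -2.5, 8.3]
finger_gap: 0.0127
```

Request:
send_rows(
  targets=[
    {"slide": [1,0,0],"rot": [0,0,0]},
    {"slide": [2,-0.1,0],"rot": [0,0,0]},
    {"slide": [3,-0.1,0],"rot": [0,0,0]},
  ],
)

```text
clock: 11.85
eef_pos: [0.5555, -0.0928, 0.0826]
tool_rot: [0.015, 0.708, -0.015, 0.706]
ft_force: [-7.2, -3.2, 9.7]
finger_gap: 0.0124
```

```bash
python3 look.py s13.png
```

```text
[ 0.555718  -0.092874   0.0826589] 0.012279552396265297 [-5.21395602 -2.90017477  8.18764669] [-0.56910383  0.90225461 -0.25625028] 12.05
```

View pics/s13.png

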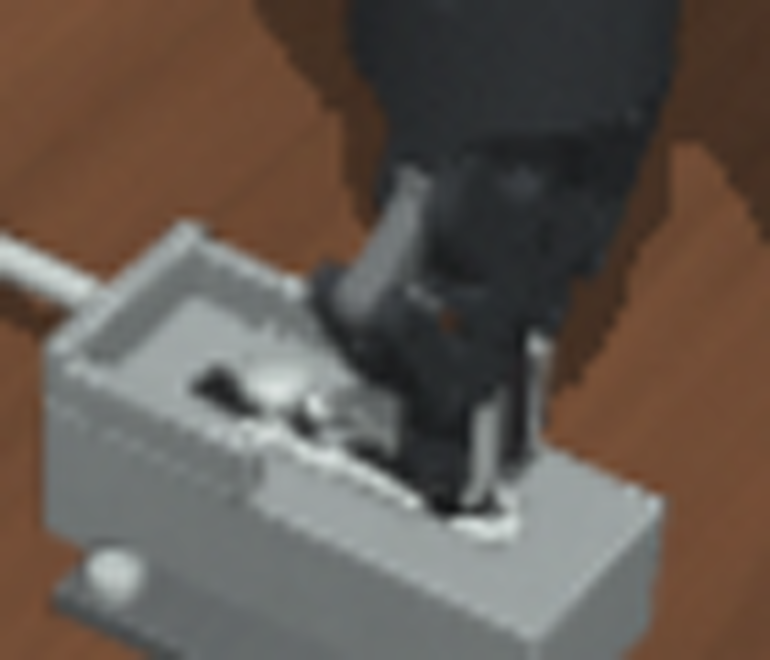

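Request:
send_rows(
  targets=[
    {"slide": [0,-0.4,0.1],"rot": [0,0,0]},
    {"slide": [0,-0.8,0.2],"rot": [0,0,0]},
    {"slide": [0,-0.8,0.2],"rot": [0,0,0]},
  ],
)

```text
clock: 12.35
eef_pos: [0.556, -0.0936, 0.0827]
tool_rot: [0.015, 0.707, -0.015, 0.707]
ft_force: [-3.7, -3.3, 2.3]
finger_gap: 0.0124
```

```bash
python3 look.py s14.png
```

```text
[ 0.55607264 -0.09357468  0.08267413] 0.011994460621993252 [-3.64571209 -3.41215441  1.67589136] [-0.66034732  0.65347416 -0.18978013] 12.55
```

Request:
send_rows(
  targets=[
    {"slide": [0,-0.5,0],"rot": [0,0,0]},
    {"slide": [0,-1,0],"rot": [0,0,0]},
    {"slide": [0,-1,0],"rot": [0,0,0]},
  ],
)

```text
clock: 12.85
eef_pos: [0.5563, -0.0946, 0.0827]
tool_rot: [0.015, 0.707, -0.015, 0.707]
ft_force: [-2.4, -2.7, 0.5]
finger_gap: 0.0122
```

```bash
python3 look.py s15.png
```

```text
[ 0.55634216 -0.09450178  0.08281331] 0.012362344662544681 [-2.96024441 -3.09213096 -0.46624108] [-0.59880496  0.51155961 -0.22720367] 13.05
```

View pics/s15.png

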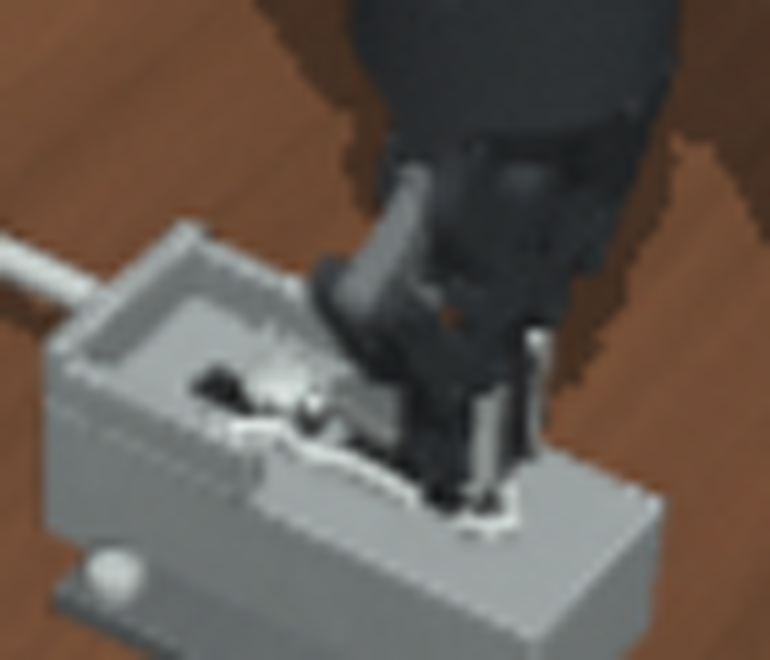

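Request:
send_rows(
  targets=[
    {"slide": [0,-0.5,0],"rot": [0,0,0]},
    {"slide": [0,-1,0],"rot": [0,0,0]},
    {"slide": [0,-1,0],"rot": [0,0,0]},
  ],
)

```text
clock: 13.35
eef_pos: [0.5563, -0.0954, 0.0828]
tool_rot: [0.015, 0.707, -0.015, 0.707]
ft_force: [-1.7, -0.7, -0.2]
finger_gap: 0.0123
```

```bash
python3 look.py s16.png
```

```text
[ 0.55633219 -0.09540919  0.08286763] 0.012374940286693377 [-2.24834874 -1.44473986 -0.8827682 ] [-0.13963293  0.44863156 -0.04813671] 13.55
```

Request:
send_rows(
  targets=[
    {"slide": [0,-0.5,0],"rot": [0,0,0]},
    {"slide": [0,-1,0],"rot": [0,0,0]},
    {"slide": [0,-1,0],"rot": [0,0,0]},
  ],
)

```text
clock: 13.85
eef_pos: [0.5563, -0.0963, 0.0829]
tool_rot: [0.015, 0.707, -0.015, 0.707]
ft_force: [-2.3, 2.0, -0.1]
finger_gap: 0.0127
```

```bash
python3 look.py s17.png
```

```text
[ 0.55630969 -0.09631705  0.08284286] 0.012276726913955868 [-2.25370134  3.0277231  -0.49369993] [0.46401858 0.42002059 0.15145937] 14.05
```

View pics/s17.png

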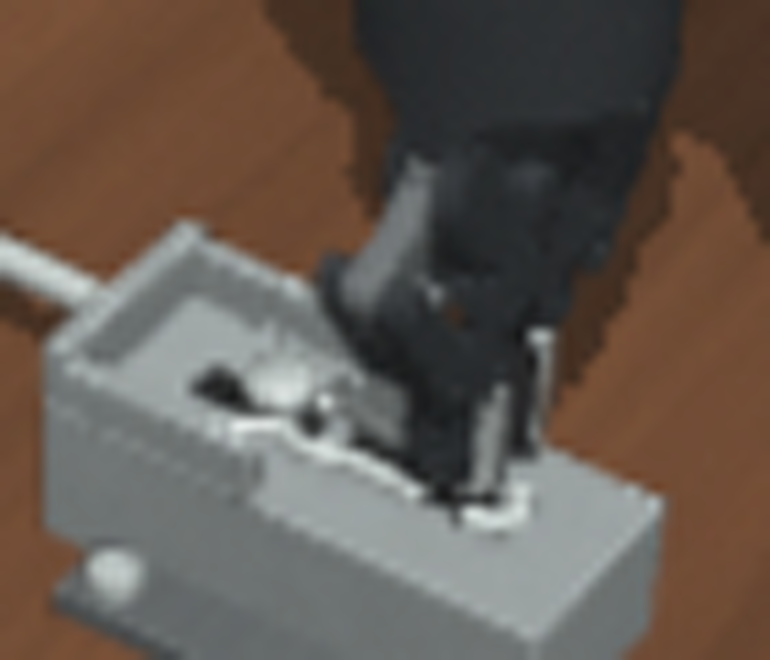

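Request:
send_rows(
  targets=[
    {"slide": [0,0.6,0],"rot": [0,0,0]},
    {"slide": [1,0.6,0],"rot": [0,0,0]},
    {"slide": [2,0.5,0],"rot": [0,0,0]},
    {"slide": [3,0.5,0],"rot": [0,0,0]},
    {"slide": [3,0.5,0],"rot": [0,0,0]},
  ],
)

```text
clock: 14.55
eef_pos: [0.5594, -0.096, 0.0828]
tool_rot: [0.015, 0.707, -0.015, 0.707]
ft_force: [-3.1, 1.7, -0.4]
finger_gap: 0.0124
```

Request:
send_rows(
  targets=[
    {"slide": [0.7,0,0],"rot": [0,0,0]},
    {"slide": [1.4,0,0],"rot": [0,0,0]},
    {"slide": [2,-0.1,0],"rot": [0,0,0]},
  ],
)

```text
clock: 14.85
eef_pos: [0.5613, -0.0961, 0.0828]
tool_rot: [0.015, 0.707, -0.015, 0.707]
ft_force: [-5.2, 0.5, 0.2]
finger_gap: 0.0122
```

```bash
python3 look.py s18.png
```

```text
[ 0.56134093 -0.09606657  0.08285013] 0.012421381675381761 [-4.69545785  0.46099069 -0.46371873] [0.15769476 0.75806557 0.0823004 ] 15.05
```

View pics/s18.png

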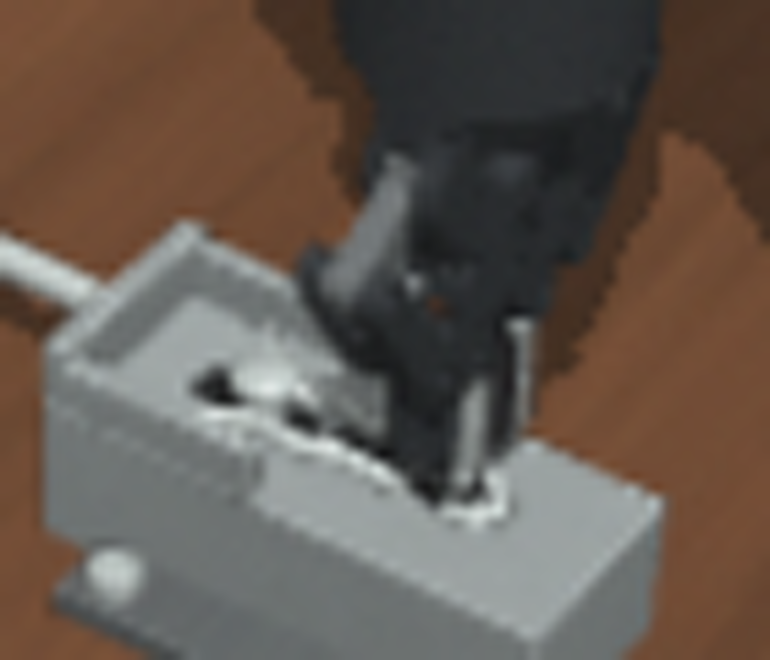

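Request:
send_rows(
  targets=[
    {"slide": [0.7,0,0],"rot": [0,0,0]},
    {"slide": [1.4,0,0],"rot": [0,0,0]},
    {"slide": [2,0,0],"rot": [0,0,0]},
  ],
)

```text
clock: 15.35
eef_pos: [0.5631, -0.096, 0.0828]
tool_rot: [0.015, 0.707, -0.015, 0.707]
ft_force: [-6.3, 1.1, 0.1]
finger_gap: 0.0122
```

Request:
send_rows(
  targets=[
    {"slide": [0.5,0,0],"rot": [0,0,0]},
    {"slide": [1,0,0],"rot": [0,0,0]},
    {"slide": [1,0,0],"rot": [0,0,0]},
  ],
)

```text
clock: 15.65
eef_pos: [0.5642, -0.0961, 0.0828]
tool_rot: [0.015, 0.707, -0.015, 0.707]
ft_force: [-5.1, -0.2, 0.6]
finger_gap: 0.0128
```

Request:
send_rows(
  targets=[
    {"slide": [0.5,0,0],"rot": [0,0,0]},
    {"slide": [1,0,0],"rot": [0,0,0]},
    {"slide": [1,0,0],"rot": [0,0,0]},
  ],
)

```text
clock: 15.95
eef_pos: [0.5651, -0.0961, 0.0828]
tool_rot: [0.015, 0.707, -0.015, 0.707]
ft_force: [-6.7, -0.2, 0.6]
finger_gap: 0.0124
```

```bash
python3 look.py s19.png
```

```text
[ 0.56507085 -0.09608007  0.08282943] 0.012473258339385592 [-5.94705236  0.23852038  0.53181021] [ 0.04918644  1.07412578 -0.02431778] 16.15
```

View pics/s19.png

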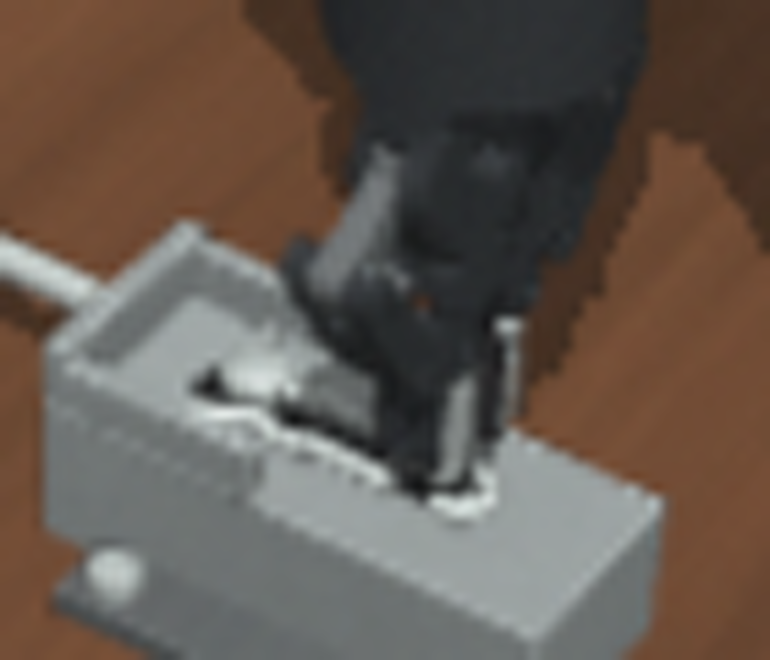

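Request:
send_rows(
  targets=[
    {"slide": [0.5,0,0],"rot": [0,0,0]},
    {"slide": [1,0,0],"rot": [0,0,0]},
    {"slide": [1,0,0],"rot": [0,0,0]},
  ],
)

```text
clock: 16.45
eef_pos: [0.566, -0.0961, 0.0828]
tool_rot: [0.015, 0.707, -0.015, 0.707]
ft_force: [-6.7, 0.5, 1.0]
finger_gap: 0.0125
```

```bash
python3 look.py s20.png
```

```text
[ 0.56597935 -0.09607794  0.08282512] 0.012612340257131788 [-6.34666276 -0.28908752  0.97849499] [ 1.48065276e-02  1.13079674e+00 -1.08936864e-03] 16.65
```

Request:
send_rows(
  targets=[
    {"slide": [0.5,0,0],"rot": [0,0,0]},
    {"slide": [1,0,0],"rot": [0,0,0]},
    {"slide": [1,0,0],"rot": [0,0,0]},
  ],
)

```text
clock: 16.95
eef_pos: [0.5669, -0.0961, 0.0828]
tool_rot: [0.015, 0.707, -0.015, 0.707]
ft_force: [-7.5, 0.4, 1.5]
finger_gap: 0.0125
```

```bash
python3 look.py s21.png
```

```text
[ 0.56692081 -0.09605706  0.08278258] 0.012557391134258251 [-7.19270603  0.06643346  1.41833733] [0.00253058 1.20900836 0.04271898] 17.15
```

View pics/s21.png

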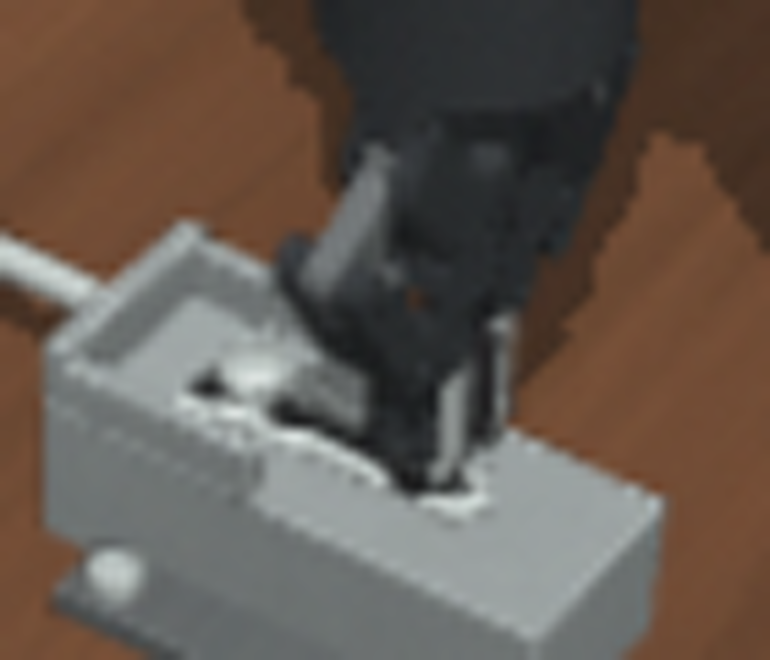

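Request:
send_rows(
  targets=[
    {"slide": [0.5,0,0],"rot": [0,0,0]},
    {"slide": [1,0,0],"rot": [0,0,0]},
    {"slide": [1,0,0],"rot": [0,0,0]},
  ],
)

```text
clock: 17.45
eef_pos: [0.5678, -0.0961, 0.0828]
tool_rot: [0.015, 0.707, -0.015, 0.707]
ft_force: [-7.9, -0.2, 1.1]
finger_gap: 0.0124
```

```bash
python3 look.py s22.png
```

```text
[ 0.5678407  -0.09609533  0.08278774] 0.012752170807974063 [-7.82471055  0.21193624  1.08545884] [-0.05472926  1.22988496 -0.03041892] 17.65
```

Request:
send_rows(
  targets=[
    {"slide": [0.5,0,0],"rot": [0,0,0]},
    {"slide": [1,0,0],"rot": [0,0,0]},
    {"slide": [1,0,0],"rot": [0,0,0]},
  ],
)

```text
clock: 17.95
eef_pos: [0.5688, -0.0961, 0.0828]
tool_rot: [0.015, 0.707, -0.015, 0.707]
ft_force: [-7.9, -1.5, 2.6]
finger_gap: 0.0126
```

```bash
python3 look.py s23.png
```

```text
[ 0.56880201 -0.09607597  0.08280596] 0.012044099711834363 [-7.77885987 -0.37463824  2.19260765] [-0.08661653  1.31513958 -0.07442055] 18.15
```

View pics/s23.png

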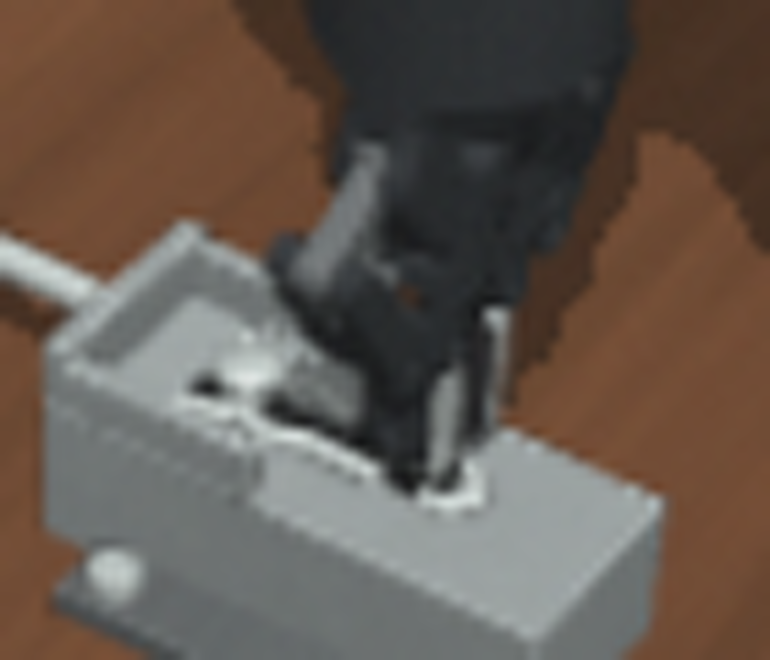

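Request:
send_rows(
  targets=[
    {"slide": [0.4,0,0.05],"rot": [0,0,0]},
    {"slide": [0.8,-0.1,0.1],"rot": [0,0,0]},
    {"slide": [0.8,-0.1,0.1],"rot": [0,0,0]},
  ],
)

```text
clock: 18.45
eef_pos: [0.5697, -0.0962, 0.0829]
tool_rot: [0.015, 0.707, -0.015, 0.707]
ft_force: [-6.8, 0.0, 1.5]
finger_gap: 0.0125
```

```bash
python3 look.py s24.png
```

```text
[ 0.56986373 -0.09619326  0.08289644] 0.01234561976992123 [-5.38260027  0.16577557  0.88335767] [-0.00849965  0.81158194 -0.06894446] 18.65
```

Request:
send_rows(
  targets=[
    {"slide": [0.4,0,0],"rot": [0,0,0]},
    {"slide": [0.8,0,0],"rot": [0,0,0]},
    {"slide": [0.8,0,0],"rot": [0,0,0]},
  ],
)

```text
clock: 18.95
eef_pos: [0.5714, -0.0963, 0.0831]
tool_rot: [0.015, 0.707, -0.015, 0.707]
ft_force: [-1.9, 0.1, 0.5]
finger_gap: 0.0124
```

```bash
python3 look.py s25.png
```

```text
[ 0.57103209 -0.09618052  0.08301237] 0.012676818045600379 [-1.49134387e+00 -2.35590033e-01  7.53969787e-04] [-0.00346222  0.26017766  0.04251789] 19.15
```

View pics/s25.png

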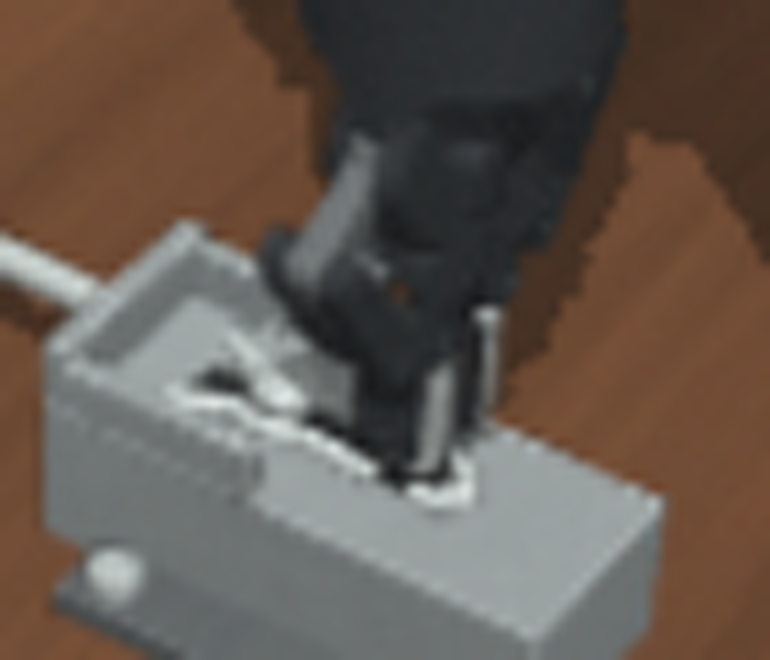

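Request:
send_rows(
  targets=[
    {"slide": [-0.5,0,0],"rot": [0,0,0]},
    {"slide": [-1,0,0],"rot": [0,0,0]},
    {"slide": [-1.5,0.1,0],"rot": [0,0,0]},
    {"slide": [-2,0.1,0],"rot": [0,0,0]},
    {"slide": [-2,0.1,0],"rot": [0,0,0]},
    {"slide": [-2,0.1,0],"rot": [0,0,0]},
  ],
)

```text
clock: 19.75
eef_pos: [0.569, -0.0961, 0.083]
tool_rot: [0.015, 0.707, -0.015, 0.707]
ft_force: [-0.6, -0.3, -0.1]
finger_gap: 0.0121
```

```bash
python3 look.py s26.png
```

```text
[ 0.56900771 -0.09607565  0.08297039] 0.012322399115901078 [-0.97980846  0.29908853 -1.03329137] [0.02249125 0.16966706 0.02190952] 19.95
```

View pics/s26.png

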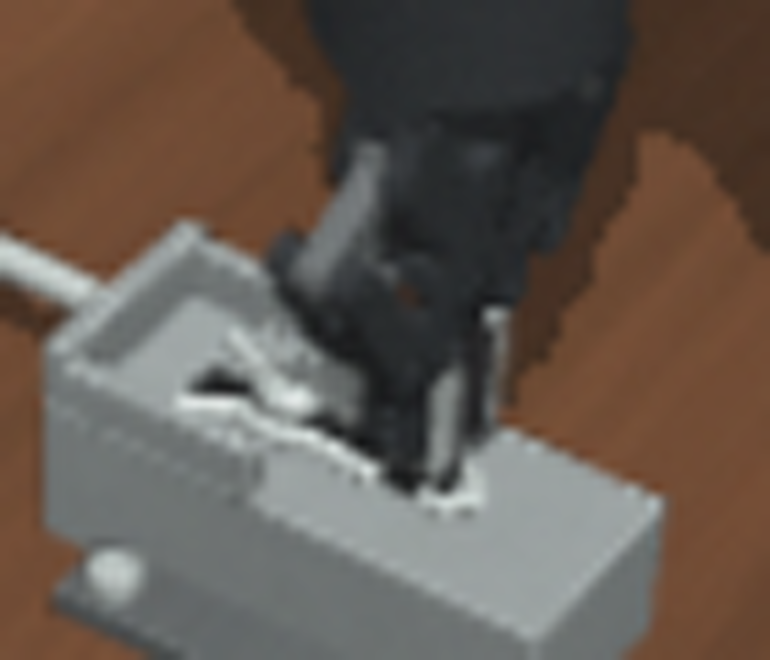

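Snapped on, and the pin is close to its rest position. Next I open the gripper slowly.

Request:
send_rows(
  targets=[
    {"slide": [0,0,0],"rot": [0,0,0]},
    {"slide": [0,0,0],"rot": [0,0,0]},
    {"slide": [0,0,0],"rot": [0,0,0]},
    {"slide": [0,0,0],"rot": [0,0,0]},
    {"slide": [0,0,0],"rot": [0,0,0]},
    {"slide": [0,0,0],"rot": [0,0,0]},
  ],
  claw=0.55,
)

```text
clock: 20.55
eef_pos: [0.569, -0.0961, 0.083]
tool_rot: [0.015, 0.707, -0.015, 0.707]
ft_force: [-0.7, 0.4, -0.9]
finger_gap: 0.0383
```

```bash
python3 look.py s27.png
```

```text
[ 0.5689757  -0.09608532  0.08297622] 0.03818582247159339 [-0.14571395  0.1343863   0.26853925] [-0.02376657  0.03913344  0.04548218] 20.75
```

View pics/s27.png

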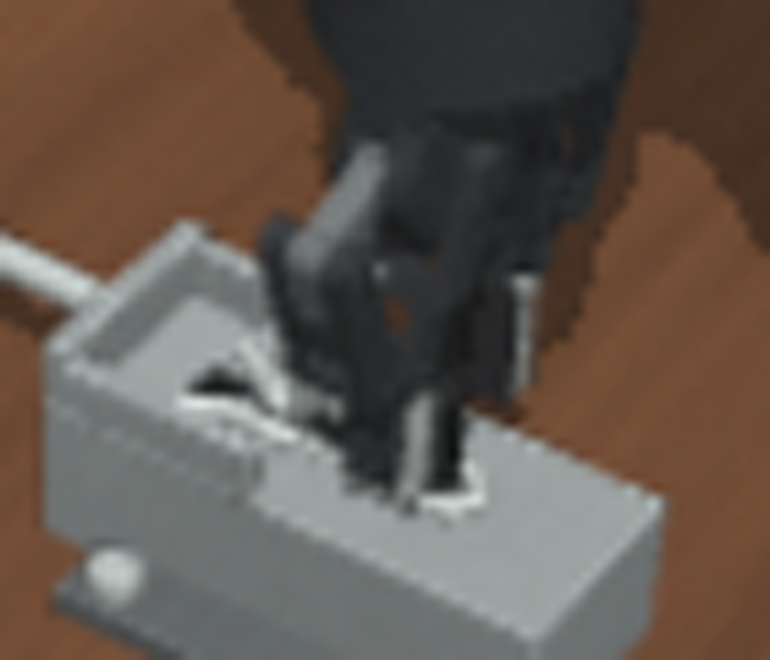

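Request:
send_rows(
  targets=[
    {"slide": [0,0,5],"rot": [0,0,0]},
    {"slide": [0,0,15],"rot": [0,0,0]},
    {"slide": [0,0,30],"rot": [0,0,0]},
    {"slide": [0,0,55],"rot": [0,0,0]},
    {"slide": [0,0,85],"rot": [0,0,0]},
    {"slide": [0,0,120],"rot": [0,0,0]},
    {"slide": [-30,20,140],"rot": [0,0,0]},
    {"slide": [-60,60,150],"rot": [0,0,0]},
    {"slide": [-90,100,150],"rot": [0,0,0]},
    {"slide": [-110,140,150],"rot": [0,0,0]},
    {"slide": [-110,180,150],"rot": [0,0,0]},
    {"slide": [-110,220,150],"rot": [0,0,0]},
  ],
)

```text
clock: 21.95
eef_pos: [0.4583, 0.1254, 0.2342]
tool_rot: [0.015, 0.706, -0.015, 0.707]
ft_force: [1.0, -0.7, -0.2]
finger_gap: 0.0388
```

Request:
send_rows(
  targets=[
    {"slide": [-20,45,0],"rot": [0,0,0]},
    {"slide": [-40,90,0],"rot": [0,0,0]},
    {"slide": [-60,135,0],"rot": [0,0,0]},
    {"slide": [-80,180,0],"rot": [0,0,0]},
    {"slide": [-80,200,0],"rot": [0,0,0]},
    {"slide": [-80,200,0],"rot": [0,0,0]},
    {"slide": [-80,200,0],"rot": [0,0,0]},
  ],
)

```text
clock: 22.65
eef_pos: [0.3788, 0.324, 0.2335]
tool_rot: [0.014, 0.707, -0.014, 0.707]
ft_force: [0.1, -0.0, -0.8]
finger_gap: 0.0383
```

```bash
python3 - <<'E'
from fit import *
c=cap('side');crop(c,300,140,90,75,8,'s28.png'); c=cap('top');crop(c,330,130,70,105,5.7,'t28.png');crop(c,0,0,640,400,1.25,'t28f.png');print(state()['clock'])
E
```

```text
22.75
```

View pics/s28.png

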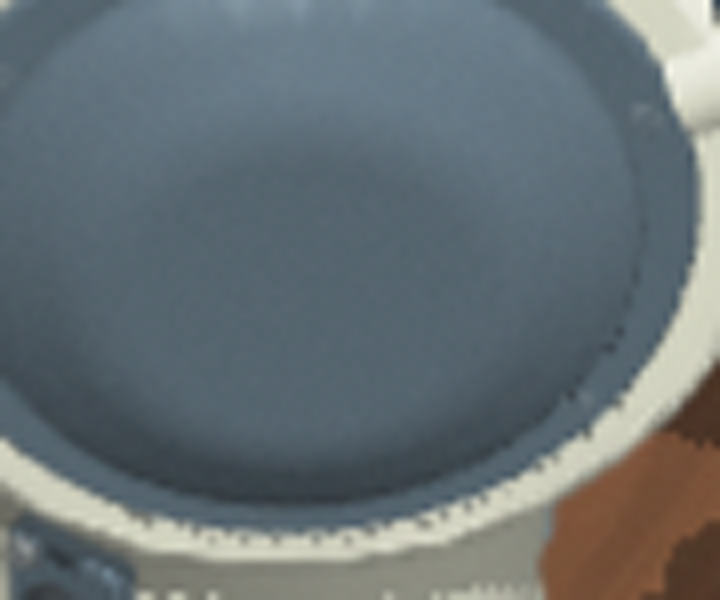

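View pics/t28.png

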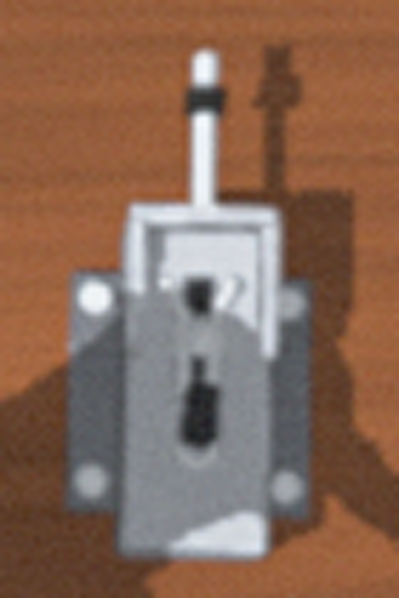

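View pics/t28f.png

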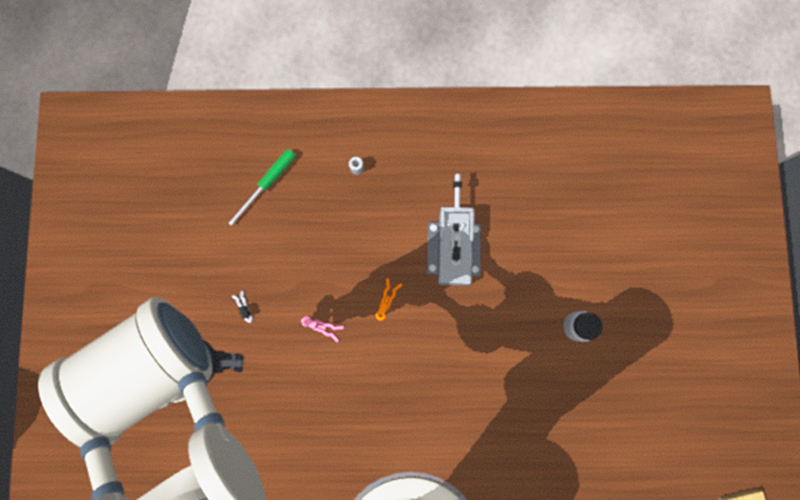

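```bash
python3 - <<'E'
from fit import *
f=[]
for i in range(4): c=capture('top'); f.append(c['frame'].astype(float))
c['frame']=np.clip(np.mean(f,0)*1.6,0,255).astype(np.uint8)
crop(c,345,170,40,50,11,'t29.png')
v=(.6103,-.0995,-.042)
S=lambda q:((q-[345,170])*11).round()
for n,p in dict(pin=(0,0,.06),blkF=(-.026,0,.078),blkB=(-.05,0,.078),blkFL=(-.026,.007,.078),tipL=(.027,.014,.048),tipR=(.027,-.014,.048)).items(): print(n,S(proj(c,pose(v,p))))
E
```

```text
pin [223. 210.]
blkF [229. 313.]
blkB [227. 420.]
blkFL [197. 312.]
tipL [159. 101.]
tipR [281. 105.]
```

View pics/t29.png

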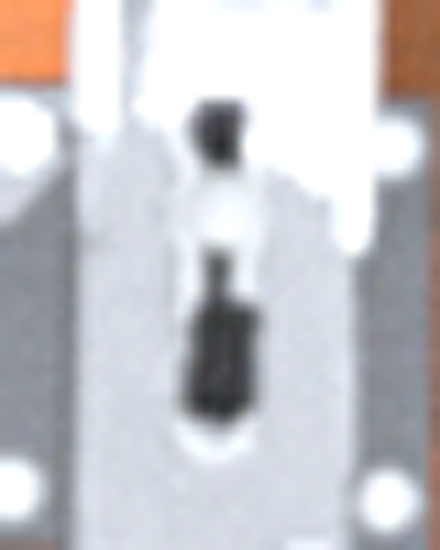

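```bash
python3 -c "
from plant import *
print(close_job())"
```

```text
the job is handed in; nothing more can be done
None
```

The larger clip is on the pin and let go. I handed the job in at about 23 s of the 56 s allowed; the hand-in reports no verdict.

- **Pick-up:** I chose the longer black/steel clip. The first grasp had the fingertips almost on the wire legs, so I reopened, raised the gripper 5 mm and gripped the block again.
- **Approach and push:** I laid the clip flat on the bracket's open end and slid it in slowly. It was about 3–4 mm off to one side at first, which I corrected using the measured side force.
- **Snap:** The push rose to about 7.9 N (pin yielding roughly 14–15 mm), then fell to about 1.5 N as the clip snapped on. I stopped pushing there, eased back 2 mm, released and lifted clear.

**Final checks:** In the last top view the pin head and grip block lie within about 1–3 mm of their predicted seated positions. The bystanders still visible look unmoved. The wrist force read about zero after release.

**Not confirmed or in disagreement:**
- The arm blocked the final side view, so I saw no last close-up of the clip's flatness from the side.
- The two cameras disagreed by about 3–7 mm on absolute positions, so I relied on relative measurements and felt force instead.

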